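Stow the grease tube in its slanted rest and latch the keeper bar

ROBOT

A 6-joint arm with a two-finger parallel gripper is mounted at the origin on a cart in front of the work surface, level with it; the furniture and walls round the work are solid. World frame = base frame: x ahead of the robot, y to its left, z up, the work surface at z = 0. Lengths are in m, angles in rad, forces in N, time in s.
With the tool pointing down it reaches from about 0.3 to 0.75 m from the base axis. Payload 8.5 kg.
Tool frame: the origin (TCP) lies between the finger pads; the fingertips stand 14 mm ahead of it and the grasp point (between the pads) lies 5 mm behind it; z points along the fingers, y is the line along which they close (so a half turn about z gives the same grasp; the last joint's range is limited). The gripper opens to 85 mm and grips with 20 to 120 N. Pads are 22 mm wide; open, the fingers measure 114 mm over their backs; the gripper's body (76 mm by 85 mm) begins 54 mm behind the grasp point. The pads swing forward as they close: fully open they stand 13 mm farther back than shut.
Start: joints at [-1.413, 0.381, 1.297, -0, 1.464, -0.215], TCP at [0.2, -0.512, 0.245] pointing down, gripper open.
Joint ranges: [-3.11, 3.11], [-0.89, 2.33], [0.22, 2.48], [-1.42, 4.56], [0.17, 2.85], [-2.88, 2.88]. Speed limits (rad/s): [2.39, 2.39, 3.14, 3.14, 3.14, 3.14].

INTERFACE

Orientations are given as a rotation vector (axis times angle).
In Python, from cell import monitor, vision, close_job gives the robot as it stands. The module is installed in compiled form; this text tells all that it offers.
- The arm moves only by the tool apply_moves, never from a script. Its argument "series" is a list that holds one entry, the list of rows, each a list of 7 numbers: the shift along the tool's x, y, z in cm, then the turn, a rotation vector about the tool's x, y, z in degrees, then the finger opening in cm, from 0 to 8.54. A call has exactly 10 rows; each row shifts and turns the commanded pose from where the row before left it, along the tool's axes as they then stand; what a row does not reach is not made up. A row lasts 1/8 s, in which the tool goes at most 62.5 mm and 10.7 degrees, less where a joint would pass 70% of its speed; a pose out of reach is approached as far as the arm can. A call is refused whole if a number of a shift passes 6.25 or a number of a turn 10.7, either way. A call with a gripper value outside its range is refused whole. The fingers move at their own pace and stop on an object; "squeeze" is the grip in N (left out, the last holds). Time passes only in rows, so rows that do not move let the fingers close, or fill a call up. It gives the time, the measured TCP pose, the force, the opening and the grip force at its end, in the units of the state.
- monitor.sense(): the state, without advancing time (a new reading comes with each control period).
- vision.grab_frame(name): name is "side" or "top"; returns the picture (420x560x3 uint8, red, green, blue); there is no depth.
- vision.calibration(name): a dict with "fovy" (degrees; the focal length in pixels is half the picture's height over the tangent of half this angle, whatever the lens; pixels are square), "cx", "cy" (the principal point, pixels), "rvec" (rotation vector, rad) and "tvec" (3), from world to camera coordinates, as OpenCV has them. Camera axes: x right, y down, z forward; pixel columns grow to the right and rows downward; lengths in m; the calibration is good to about 2 mm. A picture is of the moment at which its call begins. calibration takes no time and is no camera call.
- close_job(): hands the job in; it is judged then, once.
The state is a dict: "clock": time; "qpos": joint angles; "dq": joint speeds; "joint_efforts": joint torques, N m; "tcp_pos": TCP position; "ee_rot": TCP orientation; "force": force on the tool from outside, world axes, zero at the start; "torque": the same for the moment, N m; "opening": finger opening in m; "finger_force": force on a finger pad.
Only numpy, scipy, OpenCV 4.12 (cv2) and the standard library are available. Lean on these libraries where they do the work, as an engineer would, in place of code of your own. Each camera call takes 0.05 s, during which the arm holds its last target. There are 200 camera calls.

TASK

The tube of seamer grease is lying loose on the bench. Lay it on the slanted rest without dropping it: flat and straight on the black pad, green cap uphill, flat crimped end between the two blue cheeks and down against the ledge. Then swing the yellow keeper bar across above it until it snaps fully home in its spring catch, and leave the other loose things where they are.

Things in the scene. Friction and masses are not known exactly. Their poses are not given: they have to be found in the camera images.
- grease_tube: White grease tube with green cap, 140 mm long along its y axis: cap end at y=+70, flat 50 mm wide crimped end at y=-70. Origin midway, on the underside; z up as it lies. It is a wedge: 2 mm thick at the crimp, 40 mm thick (38 wide) at y=+50. At y=+20 it is 41 mm wide, 31 mm thick, widest 15 mm above the underside. About 0.12 kg. Starts on a 6 mm white board.
- tube_cap (a point): Centre of the tube's green cap, at (0, 60, 18) mm in the tube's frame.
- deck: Grey sloping deck of the fixed rest, 190 x 240 mm, tilted 28 deg (0.49 rad) about its y. Origin: middle of its top face, 60 mm above the bench. x points uphill, y to the left seen from below the slope, z square to the deck. Pad on x=-75..75, y=-29..29. Ledge face at x=-79; cheeks 28 mm high at y=+-33 to 40, x=-81 to -47. Tube at rest: origin at x=-9, y=0, z=0, its y along deck x.
- bar_hinge (a point): Point on the keeper bar's hinge axis (the axis is deck z) at knob height: deck (20, -100, 84) mm. The hinge post stands here, 62 mm high.
- bar_knob (a point): Point to grip on the bar's upright black knob (18 mm thick, its axis square to the deck), 84 mm above the deck, 150 mm from the hinge axis. Knob runs from 62 to 100 mm above the deck; the yellow bar (16 mm wide, 188 mm from hinge to tip) lies below it at 50 to 62 mm and passes over the tube.
- bar (a joint): Angle of the keeper bar, rad: 0 = shut (bar along deck +y, tip in the catch post at deck (20, 100) mm, hard stop), grows as it opens uphill, about 1.57 when it points straight up the slope. Light friction hinge, stays where left. At about 0.09 it meets a spring ball (up to 10 N at the knob); past about 0.05 it snaps to 0 and stays.
- tape_roll: Bystander: roll of blue tape lying flat, 66 mm across, 19 mm high; origin under its centre.
- lid_stack: Bystander: short stack of pale gold can lids, 66 mm across, 28 mm high; origin under its centre.
- can: Bystander: pale green drinks can standing upright, 66 mm across, 159 mm tall; origin under its centre.

How it is judged:
On the way, in this order (a step that is already met when the one before it is completed fails the run):
1. the tube lies in the rest, released, with the bar still open (x of grease_tube in the frame of deck between -0.02 and 0.004 m and y of grease_tube in the frame of deck between -0.014 and 0.014 m and z of grease_tube in the frame of deck below 0.008 m and x of tube_cap in the frame of deck above 0.035 m and z of tube_cap in the frame of deck above 0.008 m and angle between the y axis of grease_tube and the x axis of deck, either way round below 0.15 rad and angle between the z axis of grease_tube and the z axis of deck, either way round below 0.2 rad and contact force between the fingers and grease_tube below 0.1 N and linear speed of grease_tube below 0.03 m/s and value of joint bar above 0.5 rad), for 0.2 s.
2. the keeper bar is shut in its catch (value of joint bar below 0.03 rad), for 0.2 s.
At the end, for the whole second after the job is handed in: The tube lies still and released on the deck, cap uphill, origin within 14 mm of the bay's centre line, crimped end within 13 mm of the ledge, within 0.15 rad of straight and flat on the deck (origin under 8 mm above it); the keeper bar is shut, past its catch (joint under 0.03 rad) (x of grease_tube in the frame of deck between -0.02 and 0.004 m and y of grease_tube in the frame of deck between -0.014 and 0.014 m and z of grease_tube in the frame of deck below 0.008 m and x of tube_cap in the frame of deck above 0.035 m and z of tube_cap in the frame of deck above 0.008 m and angle between the y axis of grease_tube and the x axis of deck, either way round below 0.15 rad and angle between the z axis of grease_tube and the z axis of deck, either way round below 0.2 rad and value of joint bar below 0.03 rad and linear speed of grease_tube below 0.02 m/s and contact force between the fingers and grease_tube below 0.1 N); the robot touches nothing.
It fails at once if the tube is dropped or thrown: it moves faster than 0.45 m/s while no finger holds it (contact force between the fingers and grease_tube below 0.05 N and linear speed of grease_tube above 0.45 m/s).
It fails at once if the tape roll is pushed more than 30 mm (distance of tape_roll from where it was at the start of the episode above 0.03 m).
It fails at once if the lid stack is pushed more than 30 mm (distance of lid_stack from where it was at the start of the episode above 0.03 m).
It fails at once if the can is pushed more than 30 mm (distance of can from where it was at the start of the episode above 0.03 m).
It also fails if it takes over 48 s, if anything falls off the work surface, if the arm or the gripper's body presses on something with over 40 N, if the wrist force passes 120 N, or if a joint passes its speed limit or range.

## Working session

There is one attempt and no reset: what is moved stays moved. The work goes in short steps, Python scripts to look and compute and a tool call to move; the robot and the scene stay as the last step left them, time stands still between calls to the robot, and variables do not carry over. Pictures are saved under pics/ and viewed, at most 10 in all, crops included, and the job is handed in when it is done.

Besides the shell and the picture viewer there is one more tool, called after "Call:" by a JSON object that holds its "fn" and its "kwargs". apply_moves: Moves the arm, as the interface text tells. Its arguments: {"type":"object","properties":{"series":{"type":"array"},"squeeze":{"type":"number"}},"required":["series"]}

```bash
mkdir -p pics; python3 - <<'E'
from cell import monitor, vision
import cv2
for n in("top","side"):
    cv2.imwrite(f"pics/{n}0.png",vision.grab_frame(n)[:,:,::-1]); print(n,vision.calibration(n))
s=monitor.sense();print(s["clock"],s["tcp_pos"],s["ee_rot"],s["opening"])
E
```

```text
top {'fovy': 42.30925677729409, 'cx': 270.2225029405069, 'cy': 205.2525717859973, 'rvec': array([ 2.10708821, -2.15865453,  0.13392193]), 'tvec': array([0.24051853, 0.49015518, 1.30873465])}
side {'fovy': 57.30308929812104, 'cx': 287.4636383022725, 'cy': 208.74201518800996, 'rvec': array([ 0.1996276 , -2.48724495,  1.7455094 ]), 'tvec': array([0.49535153, 0.0543055 , 1.27057247])}
0.1 [ 0.200274   -0.51198875  0.24477098] [-3.08588917e+00 -5.81890030e-01 -8.42955571e-05] 0.08558442287677889
```

View pics/top0.png

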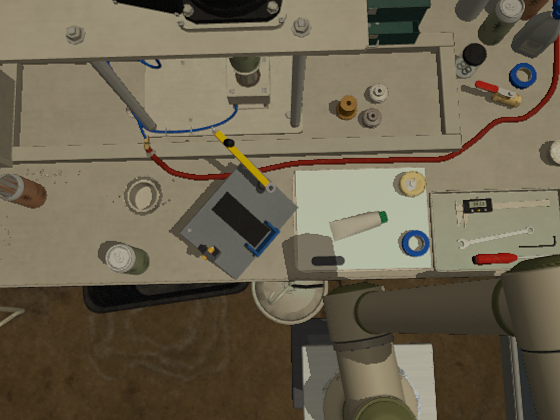

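View pics/side0.png

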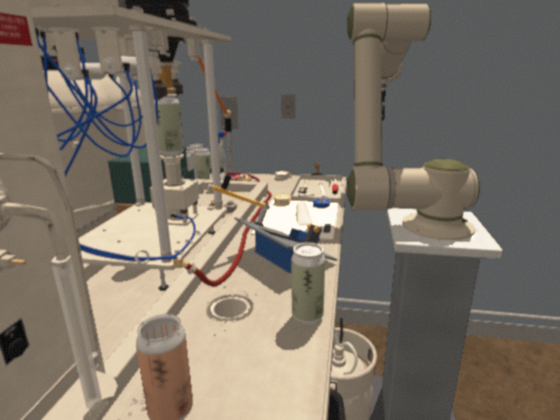

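The top view shows the tube with its crimp near (332,232) and cap near (386,216). The tape roll is at (415,243), the lids at (412,184) and the can at (125,258). The rest is around (237,220) with its uphill side to the upper left, and the bar is open with its hinge at about (268,187) and knob at about (228,143). In the side view the rest is at about (285,245) and the can at (307,285). I'll crop in for the corners.

```bash
python3 - <<'E'
import cv2
a=cv2.imread("pics/top0.png")[125:290,168:434]
cv2.imwrite("pics/crop0.png",cv2.resize(a,None,fx=3,fy=3,interpolation=cv2.INTER_CUBIC))
E
cat > h.py <<'E'
import numpy as np, cv2
from cell import monitor, vision
from scipy.spatial.transform import Rotation as R
def cam(n):
    c=vision.calibration(n); f=210/np.tan(np.radians(c["fovy"]/2))
    return np.array([[f,0,c["cx"]],[0,f,c["cy"]],[0,0,1]]),c["rvec"],c["tvec"]
def proj(n,P):
    K,r,t=cam(n); return cv2.projectPoints(np.array(P,float).reshape(-1,3),r,t,K,None)[0][:,0]
def onz(n,uv,z):
    K,r,t=cam(n); M=cv2.Rodrigues(r)[0]; o=-M.T@t
    d=M.T@np.linalg.solve(K,[uv[0],uv[1],1]); return o+d*(z-o[2])/d[2]
def deck(x,y,psi):
    # returns R,t ; columns deck axes in world
    return R.from_euler("z",psi).as_matrix()@R.from_euler("y",-np.radians(28)).as_matrix(), np.array([x,y,.06])
E
```

```text
(no output)
```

View pics/crop0.png

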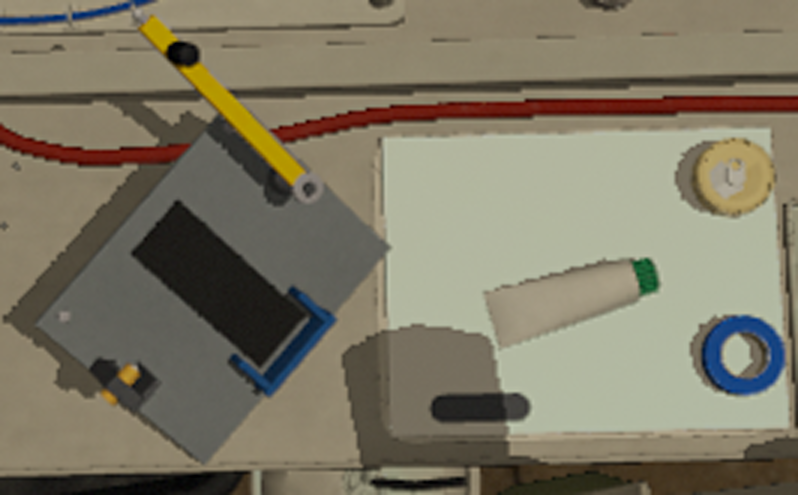

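The crop shows the deck corners at (390,247), (207,462), (37,325) and (213,118). The pad's uphill corners are at (178,202) and (132,252), and the hinge top is at (308,188). The knob top is at (183,53), the tube's crimp corners are at (486,292) and (500,347), and its cap end is at (657,275). Next I fit the poses.

```bash
cat >> h.py <<'E'
def fitdeck(uv,P):
    from scipy.optimize import least_squares
    def f(p):
        M,t=deck(*p); return (proj("top",np.array(P)/1000@M.T+t)-uv).ravel()
    return least_squares(f,[.45,.2,.8])
E
python3 - <<'E'
from h import *
from scipy.optimize import least_squares
c=lambda l:np.array(l,float)/3+[168,125]
uv=c([(390,247),(207,462),(37,325),(213,118),(178,202),(132,252),(308,188)])
P=[(-95,-120,0),(-95,120,0),(95,120,0),(95,-120,0),(75,-29,0),(75,29,0),(20,-100,62)]
r=fitdeck(uv,P);print("deck",r.x,np.round(r.fun,1))
M,t=deck(*r.x);print(M)
k=c([(183,53)])[0]
g=least_squares(lambda a:(proj("top",M@[.02-0+.15*np.sin(a[0]),-.1+.15*np.cos(a[0]),.1]+t)[0]-k),[1.5]);print("bar",g.x,g.fun)
tu=c([(486,292),(500,347),(657,275),(633,265),(641,294)])
TP=np.array([(-25,-70,1),(25,-70,1),(0,70,18)])/1000
def f(p):
    m=R.from_euler("z",p[2]).as_matrix();return (proj("top",TP@m.T+[p[0],p[1],.006])-tu[:3]).ravel()
r2=min((least_squares(f,[.4,-.1,a]) for a in(-2,-1,1,2,3)),key=lambda q:q.cost);print("tube",r2.x,np.round(r2.fun,1))
for n,u,z in(("tape",(743,354),.019),("lids",(735,176),.028),("can",((125-168)*3,(258-125)*3),.159),("boardUL",(382,138),.006),("boardLR",(785,430),.006)):
    print(n,onz("top",np.array(u)/3+[168,125],z).round(3))
# side check
print(proj("side",[M@[.02,-.1,.062]+t,[*r2.x[:2],.02]]))
np.save("fit.npy",np.r_[r.x,r2.x,g.x])
E
```

```text
deck [0.45638444 0.30117419 0.86308281] [-0.1 -0.3  0.2  2.4 -1.1  2.1  5.2 -6.3 -1.4  0.  -1.6  2.  -1.2 -0.1]
[[ 0.57400254 -0.7598503  -0.30520257]
 [ 0.67090799  0.65009809 -0.35672811]
 [ 0.46947156  0.          0.88294759]]
bar [1.62509893] [0.89989094 0.84821344]
tube [ 0.44582531  0.00636519 -2.91213881] [-0.4 -0.4  0.2  0.4  0.2  0. ]
tape [ 0.395 -0.13   0.019]
lids [ 0.543 -0.13   0.028]
can [0.367 0.555 0.159]
boardUL [0.588 0.163 0.006]
boardLR [ 0.332 -0.163  0.006]
[[266.47989207 204.13209735]
 [303.20293905 212.97387114]]
```

```bash
cat >> h.py <<'E'
def rows(M,p,n,op,src=None):
    """n rows from (commanded) src pose to world pose; straight line, constant turn"""
    s=monitor.sense()
    p0,M0=(np.array(s["tcp_pos"]),R.from_rotvec(s["ee_rot"])) if src is None else src
    w=(M0.inv()*R.from_matrix(M)).as_rotvec()
    for i in range(n):
        Mi=M0*R.from_rotvec(w*i/n); d=Mi.inv().apply((p-p0)/n)*100
        print([*np.round(d,2).tolist(),*np.round(np.degrees(w/n),2).tolist(),op],end=",\n")
def load():
    f=np.load("fit.npy"); M,t=deck(*f[:3]); return M,t,f[3:6],f[6]
E
python3 - <<'E'
from h import *
from scipy.optimize import least_squares
c=lambda l:np.array(l,float)/3+[168,125]
uv=c([(390,247),(207,462),(37,325),(178,202),(132,252),(308,188),(300,290),(236,358)])
P=[(-95,-120,0),(-95,120,0),(95,120,0),(75,-29,0),(75,29,0),(20,-100,62),(-47,-36.5,28),(-47,36.5,28)]
r=fitdeck(uv,P);print("deck",r.x,np.round(r.fun,1))
f=np.load("fit.npy");f[:3]=r.x;np.save("fit.npy",f)
M,t,tu,b=load()
# tube origin at y=+20 grasp, tool x=-tube y
T=R.from_euler("z",tu[2]).as_matrix()
G=np.column_stack([-T[:,1],T[:,0],[0,0,-1]]);print(np.linalg.det(G))
p=T@[0,.02,0]+[tu[0],tu[1],.12];print(p)
rows(G,p,10,8.5)
print("knob",M@[.02+.15*np.sin(b),-.1+.15*np.cos(b),.084]+t)
E
```

```text
deck [0.45937996 0.29972188 0.84357161] [ 0.7 -0.4 -0.4  1.  -0.8 -0.3 -0.2 -1.5 -0.9  0.1  0.  -0.8 -0.1  0.8
  1.7  1. ]
-0.9999999999999999
[ 0.45037423 -0.01311063  0.12      ]Traceback (most recent call last):
  File "<stdin>", line 13, in <module>
  File "h.py", line 24, in rows
    w=(M0.inv()*R.from_matrix(M)).as_rotvec()
                ~~~~~~~~~~~~~^^^
  File "scipy/spatial/transform/_rotation.pyx", line 1143, in scipy.spatial.transform._rotation.Rotation.from_matrix
ValueError: Non-positive determinant (left-handed or null coordinate frame) in rotation matrix 0: [[-0.22744572 -0.97379076  0.        ]
 [ 0.97379076 -0.22744572  0.        ]
 [-0.         -0.         -1.        ]].
```

```bash
python3 - <<'E'
from h import *
M,t,tu,b=load()
T=R.from_euler("z",tu[2]).as_matrix()
G=np.column_stack([-T[:,1],-T[:,0],[0,0,-1]])
p=T@[0,.02,0]+[tu[0],tu[1],.12]
rows(G,p,10,8.5)
print("knob",M@[.02+.15*np.sin(b),-.1+.15*np.cos(b),.084]+t)
E
```

```text
[4.15, -3.73, 1.25, -0.0, -0.01, -8.18, 8.5],
[4.63, -3.11, 1.25, -0.0, -0.01, -8.18, 8.5],
[5.03, -2.42, 1.25, -0.0, -0.01, -8.18, 8.5],
[5.32, -1.68, 1.25, -0.0, -0.01, -8.18, 8.5],
[5.51, -0.9, 1.25, -0.0, -0.01, -8.18, 8.5],
[5.58, -0.11, 1.25, -0.0, -0.01, -8.18, 8.5],
[5.54, 0.69, 1.25, -0.0, -0.01, -8.18, 8.5],
[5.38, 1.47, 1.25, -0.0, -0.01, -8.18, 8.5],
[5.12, 2.22, 1.25, -0.0, -0.01, -8.18, 8.5],
[4.75, 2.92, 1.25, -0.0, -0.01, -8.18, 8.5],
knob [0.6136045  0.31035334 0.21387396]
```

Call:
{"fn": "apply_moves", "kwargs": {"series": [[[4.15,-3.73,1.25,0,0,-8.2,8.5],[4.63,-3.11,1.25,0,0,-8.2,8.5],[5.03,-2.42,1.25,0,0,-8.2,8.5],[5.32,-1.68,1.25,0,0,-8.2,8.5],[5.51,-0.9,1.25,0,0,-8.2,8.5],[5.58,-0.11,1.25,0,0,-8.2,8.5],[5.54,0.69,1.25,0,0,-8.2,8.5],[5.38,1.47,1.25,0,0,-8.2,8.5],[5.12,2.22,1.25,0,0,-8.2,8.5],[4.75,2.92,1.25,0,0,-8.2,8.5]]], "squeeze": 40}}

```text
clock: 1.35
tcp_pos: [0.4502, -0.0112, 0.1199]
ee_rot: [1.942, 2.469, -0.0]
force: [0.6, -0.6, 0.9]
opening: 0.0848
finger_force: 0.0
```

```bash
python3 - <<'E'
from h import *
s=monitor.sense();print(s["clock"],s["tcp_pos"],s["qpos"],s["force"])
M,t,tu,b=load()
T=R.from_euler("z",tu[2]).as_matrix()
G=np.column_stack([-T[:,1],-T[:,0],[0,0,-1]])
p=T@[0,.02,0]+[tu[0],tu[1],.022]
rows(G,p,5,8.5)
E
```

```text
1.35 [ 0.45015198 -0.01121983  0.11986691] [-2.88884052e-01  3.57625755e-01  1.75781337e+00 -6.91147481e-05
  1.02613465e+00 -5.26676638e-01] [ 0.55608132 -0.57148294  0.91754743]
[-0.04, -0.0, 1.96, -0.0, 0.0, 0.1, 8.5],
[-0.04, -0.0, 1.96, -0.0, 0.0, 0.1, 8.5],
[-0.04, -0.0, 1.96, -0.0, 0.0, 0.1, 8.5],
[-0.04, -0.0, 1.96, -0.0, 0.0, 0.1, 8.5],
[-0.04, -0.0, 1.96, -0.0, 0.0, 0.1, 8.5],
```

Call:
{"fn": "apply_moves", "kwargs": {"series": [[[0,0,2,0,0,0,8.5],[0,0,2,0,0,0,8.5],[0,0,2,0,0,0,8.5],[0,0,2,0,0,0,8.5],[0,0,1.9,0,0,0,8.5],[0,0,0,0,0,0,5.5],[0,0,0,0,0,0,5.0],[0,0,0,0,0,0,4.8],[0,0,0,0,0,0,4.6],[0,0,0,0,0,0,4.6]]]}}

```text
clock: 2.6
tcp_pos: [0.45, -0.0131, 0.0217]
ee_rot: [1.947, 2.464, 0.001]
force: [1.7, 0.8, 1.6]
opening: 0.046
finger_force: 0.9
```

```bash
python3 - <<'E'
from h import *
a=cv2.cvtColor(vision.grab_frame("top"),4)[170:290,300:440]
b=cv2.cvtColor(vision.grab_frame("side"),4)[160:260,250:370]
r=lambda x:cv2.resize(x,(390,330),interpolation=cv2.INTER_CUBIC)
cv2.imwrite("pics/g1.png",np.hstack([r(a),r(b)]))
E
```

```text
(no output)
```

View pics/g1.png

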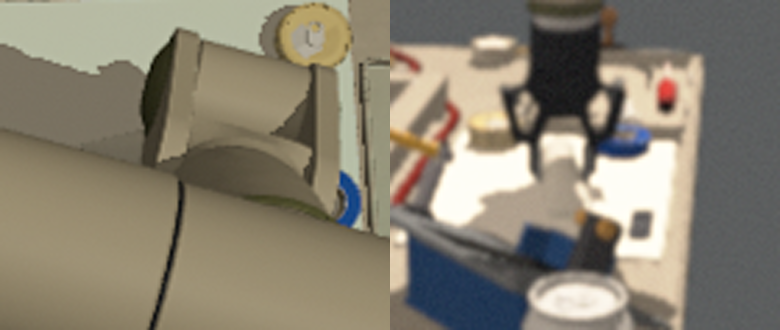

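The right panel shows the fingers straddling the tube, and the arm hides the tube in the left panel. I lower a little and close.

Call:
{"fn": "apply_moves", "kwargs": {"series": [[[0,0,0.2,0,0,0,4.8],[0,0,0.2,0,0,0,4.8],[0,0,0,0,0,0,4.5],[0,0,0,0,0,0,4.3],[0,0,0,0,0,0,4.1],[0,0,0,0,0,0,3.9],[0,0,0,0,0,0,3.6],[0,0,0,0,0,0,3.6],[0,0,0,0,0,0,3.6],[0,0,0,0,0,0,3.6]]]}}

```text
clock: 3.95
tcp_pos: [0.4501, -0.0131, 0.0185]
ee_rot: [1.947, 2.463, 0.001]
force: [-2.4, -0.0, 21.5]
opening: 0.0402
finger_force: 42.9
```

Call:
{"fn": "apply_moves", "kwargs": {"series": [[[0,0,-0.3,0,0,0,3.4],[0,0,-0.5,0,0,0,3.4],[0,0,-0.7,0,0,0,3.4],[0,0,-1,0,0,0,3.4],[0,0,-1.5,0,0,0,3.4],[0,0,-2,0,0,0,3.4],[0,0,-2,0,0,0,3.4],[0,0,-2,0,0,0,3.4],[0,0,-2,0,0,0,3.4],[0,0,0,0,0,0,3.4]]], "squeeze": 50}}

```text
clock: 5.2
tcp_pos: [0.45, -0.0131, 0.1386]
ee_rot: [1.946, 2.463, 0.002]
force: [1.0, -0.2, -2.3]
opening: 0.04
finger_force: 50.4
```

```bash
python3 - <<'E'
from h import *
a=cv2.cvtColor(vision.grab_frame("top"),4)[170:290,300:440]
b=cv2.cvtColor(vision.grab_frame("side"),4)[130:230,250:370]
r=lambda x:cv2.resize(x,(390,330),interpolation=cv2.INTER_CUBIC)
cv2.imwrite("pics/g2.png",np.hstack([r(a),r(b)]))
M,t,tu,bb=load()
G=np.column_stack([-M[:,0],M[:,1],-M[:,2]])
p=M@[-.004+.02,0,.12]+t
print(p)
# commanded turn: nonshort? show angle
s=monitor.sense();w=(R.from_rotvec(s["ee_rot"]).inv()*R.from_matrix(G)).as_rotvec();print(np.degrees(w),np.degrees(np.linalg.norm(w)),s["qpos"])
E
```

```text
[0.43131917 0.2681905  0.17346526]
[ -30.41999647  -15.87230879 -122.01194851] 126.74471172273724 [-2.93216845e-01  3.30767382e-01  1.73613080e+00 -5.04403583e-06
  1.07508653e+00 -5.26397569e-01]
```

View pics/g2.png

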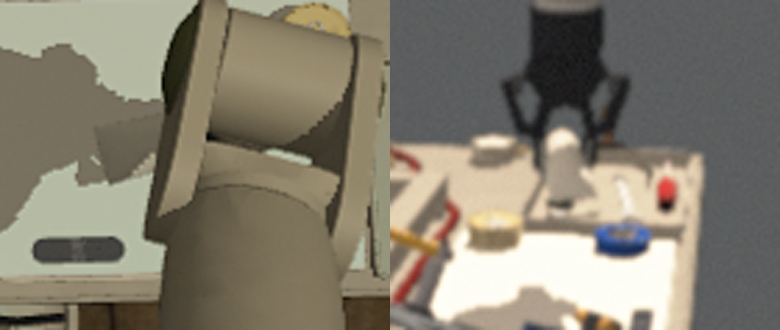

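The right panel shows the tube held between the fingers and clear of the board. The left panel shows the crimp edge from (95,130) to (110,185). I check whether the tube is level by comparing predicted and seen crimp corners.

```bash
python3 - <<'E'
from h import *
s=monitor.sense();m=R.from_rotvec(s["ee_rot"]).as_matrix();p=np.array(s["tcp_pos"])
for pitch in(-20,-10,0,10,20):
    # tube frame in tool: y=-toolx, x=-tooly, z=-toolz ; pivot about grasp point (tube y=20,z=15)
    Rt=np.column_stack([-m[:,1],-m[:,0],-m[:,2]])@R.from_euler("x",pitch,degrees=True).as_matrix()
    o=p+m@[0,0,-.0025]
    P=[Rt@(np.array(q)/1000-[0,.02,.015])+o for q in((-25,-70,1),(25,-70,1),(0,70,18))]
    u=(proj("top",P)-[300,170])*[390/140,2.75]; v=(proj("side",P)-[250,130])*[3.25,3.3]+[390,0]
    print(pitch,u[:2].round().tolist(),v.round().tolist())
E
```

```text
-20 [[98.0, 123.0], [115.0, 182.0]] [[548.0, 166.0], [599.0, 164.0], [558.0, 159.0]]
-10 [[95.0, 126.0], [111.0, 184.0]] [[548.0, 182.0], [599.0, 181.0], [558.0, 151.0]]
0 [[94.0, 128.0], [111.0, 185.0]] [[548.0, 197.0], [598.0, 196.0], [558.0, 143.0]]
10 [[97.0, 129.0], [113.0, 186.0]] [[547.0, 212.0], [597.0, 210.0], [558.0, 136.0]]
20 [[103.0, 129.0], [119.0, 185.0]] [[546.0, 224.0], [596.0, 222.0], [559.0, 129.0]]
```

The seen corners match 0° pitch, so the tube is level. Next, raise, carry and turn to above the rest.

```bash
python3 - <<'E'
from h import *
M,t,tu,bb=load()
G=np.column_stack([-M[:,0],M[:,1],-M[:,2]])
s=monitor.sense()
src=(np.array(s["tcp_pos"])+[0,0,.09],R.from_rotvec(s["ee_rot"]))
rows(G,M@[-.004+.02,0,.19]+t,14,3.4,src)
E
```

```text
[1.85, 0.15, -0.06, -2.17, -1.13, -8.72, 3.4],
[1.8, 0.43, -0.08, -2.17, -1.13, -8.72, 3.4],
[1.72, 0.7, -0.1, -2.17, -1.13, -8.72, 3.4],
[1.59, 0.96, -0.1, -2.17, -1.13, -8.72, 3.4],
[1.42, 1.19, -0.09, -2.17, -1.13, -8.72, 3.4],
[1.22, 1.39, -0.07, -2.17, -1.13, -8.72, 3.4],
[1.0, 1.56, -0.03, -2.17, -1.13, -8.72, 3.4],
[0.75, 1.7, 0.01, -2.17, -1.13, -8.72, 3.4],
[0.48, 1.79, 0.07, -2.17, -1.13, -8.72, 3.4],
[0.21, 1.84, 0.13, -2.17, -1.13, -8.72, 3.4],
[-0.07, 1.84, 0.2, -2.17, -1.13, -8.72, 3.4],
[-0.34, 1.8, 0.27, -2.17, -1.13, -8.72, 3.4],
[-0.6, 1.72, 0.35, -2.17, -1.13, -8.72, 3.4],
[-0.85, 1.59, 0.43, -2.17, -1.13, -8.72, 3.4],
```

Call:
{"fn": "apply_moves", "kwargs": {"series": [[[0,0,-4.5,0,0,0,3.4],[0,0,-4.5,0,0,0,3.4],[1.85,0.15,-0.06,-2.17,-1.13,-8.72,3.4],[1.8,0.43,-0.08,-2.17,-1.13,-8.72,3.4],[1.72,0.7,-0.1,-2.17,-1.13,-8.72,3.4],[1.59,0.96,-0.1,-2.17,-1.13,-8.72,3.4],[1.42,1.19,-0.09,-2.17,-1.13,-8.72,3.4],[1.22,1.39,-0.07,-2.17,-1.13,-8.72,3.4],[1.0,1.56,-0.03,-2.17,-1.13,-8.72,3.4],[0.75,1.7,0.01,-2.17,-1.13,-8.72,3.4]]]}}

```text
clock: 6.55
tcp_pos: [0.4262, 0.1342, 0.2311]
ee_rot: [0.148, 2.84, 0.189]
force: [0.1, 0.5, -1.1]
opening: 0.0397
finger_force: 51.3
```

Call:
{"fn": "apply_moves", "kwargs": {"series": [[[0.48,1.79,0.07,-2.17,-1.13,-8.72,3.4],[0.21,1.84,0.13,-2.17,-1.13,-8.72,3.4],[-0.07,1.84,0.2,-2.17,-1.13,-8.72,3.4],[-0.34,1.8,0.27,-2.17,-1.13,-8.72,3.4],[-0.6,1.72,0.35,-2.17,-1.13,-8.72,3.4],[-0.85,1.59,0.43,-2.17,-1.13,-8.72,3.4],[0,0,0,0,0,0,3.4],[0,0,0,0,0,0,3.4],[0,0,0,0,0,0,3.4],[0,0,0,0,0,0,3.4]]]}}

```text
clock: 7.8
tcp_pos: [0.4099, 0.2432, 0.2355]
ee_rot: [-1.098, 2.448, 0.273]
force: [-0.1, -0.2, -2.0]
opening: 0.0396
finger_force: 51.3
```

```bash
python3 - <<'E'
from h import *
M,t,tu,bb=load()
G=np.column_stack([-M[:,0],M[:,1],-M[:,2]])
s=monitor.sense();print(s["qpos"],s["opening"],M.T@(s["tcp_pos"]-t))
rows(G,M@[-.004+.02,0,.05]+t,5,3.4)
a=cv2.cvtColor(vision.grab_frame("top"),4)[125:290,168:368]
b=cv2.cvtColor(vision.grab_frame("side"),4)[130:295,190:390]
r=lambda x:cv2.resize(x,(400,330),interpolation=cv2.INTER_CUBIC)
cv2.imwrite("pics/g3.png",np.hstack([r(a),r(b)]))
E
```

```text
[ 0.1182222   0.10031709  1.80970128  0.40936248  0.89606792 -2.49971294] 0.039552034724311895 [ 0.01609845 -0.00059478  0.19024185]
[-0.0, 0.01, 2.8, -0.0, -0.01, -0.0, 3.4],
[-0.0, 0.01, 2.8, -0.0, -0.01, -0.0, 3.4],
[0.0, 0.01, 2.8, -0.0, -0.01, -0.0, 3.4],
[0.0, 0.01, 2.8, -0.0, -0.01, -0.0, 3.4],
[0.0, 0.01, 2.8, -0.0, -0.01, -0.0, 3.4],
```

View pics/g3.png

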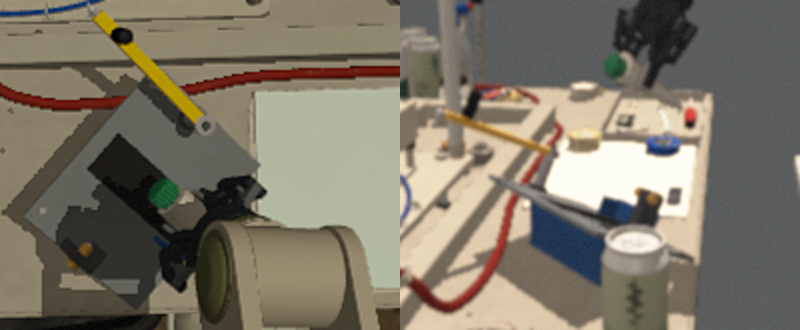

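The left panel shows the tube over the pad with its green cap uphill at (163,193), clear of the bar and hinge post. The right panel shows it well above the rest. Now I lower it.

Call:
{"fn": "apply_moves", "kwargs": {"series": [[[0,0,2.8,0,0,0,3.4],[0,0,2.8,0,0,0,3.4],[0,0,2.8,0,0,0,3.4],[0,0.05,2.8,0,0,0,3.4],[0,0,2.5,0,0,0,3.4],[0,0,1.3,0,0,0,3.4],[0,0,0.8,0,0,0,3.4],[0,0,0.6,0,0,0,3.4],[0,0,0,0,0,0,3.4],[0,0,0,0,0,0,3.4]]]}}

```text
clock: 9.15
tcp_pos: [0.4606, 0.3012, 0.0912]
ee_rot: [-1.1, 2.447, 0.273]
force: [-0.2, -0.3, -2.6]
opening: 0.0399
finger_force: 51.3
```

```bash
python3 - <<'E'
from h import *
M,t,tu,bb=load()
s=monitor.sense();print(s["opening"],M.T@(s["tcp_pos"]-t),M.T@s["force"])
E
```

```text
0.039874640460620066 [0.01635351 0.00010329 0.026601  ] [-1.54321481 -0.02476623 -2.07291817]
```

Call:
{"fn": "apply_moves", "kwargs": {"series": [[[0,0,0.4,0,0,0,3.4],[0,0,0.4,0,0,0,3.4],[0,0,0.2,0,0,0,3.4],[0,0,0.1,0,0,0,3.4],[0,0,0.1,0,0,0,3.4],[0,0,0,0,0,0,3.4],[0,0,0,0,0,0,3.4],[0,0,0,0,0,0,3.4],[0,0,0,0,0,0,3.4],[0,0,0,0,0,0,3.4]]]}}

```text
clock: 10.4
tcp_pos: [0.4643, 0.3055, 0.0801]
ee_rot: [-1.1, 2.447, 0.273]
force: [-0.1, -0.2, -2.3]
opening: 0.0398
finger_force: 51.3
```

```bash
python3 - <<'E'
from h import *
M,t,tu,bb=load()
s=monitor.sense();print(s["opening"],M.T@(s["tcp_pos"]-t),M.T@s["force"])
E
```

```text
0.03980316835101232 [0.01614223 0.00019021 0.01421263] [-1.28021437 -0.06292113 -1.93192471]
```

Call:
{"fn": "apply_moves", "kwargs": {"series": [[[0,0,0.07,0,0,0,3.4],[0,0,0,0,0,0,3.4],[0,0,0.07,0,0,0,3.4],[0,0,0,0,0,0,3.4],[0,0,0.06,0,0,0,3.4],[0,0,0,0,0,0,3.4],[0,0,0,0,0,0,3.4],[0,0,0,0,0,0,3.4],[0,0,0,0,0,0,3.4],[0,0,0,0,0,0,3.4]]]}}

```text
clock: 11.65
tcp_pos: [0.4649, 0.3062, 0.0783]
ee_rot: [-1.1, 2.448, 0.273]
force: [-0.6, 0.4, -1.7]
opening: 0.0394
finger_force: 51.3
```

```bash
python3 - <<'E'
from h import *
M,t,tu,bb=load()
s=monitor.sense();print(s["opening"],M.T@(s["tcp_pos"]-t),M.T@s["force"])
E
```

```text
0.039420218325713574 [0.016123   0.00019263 0.01220585] [-0.86105268  0.72047795 -1.51607435]
```

Call:
{"fn": "apply_moves", "kwargs": {"series": [[[0,0,0.05,0,0,0,3.4],[0,0,0,0,0,0,3.4],[0,0,0.05,0,0,0,3.4],[0,0,0,0,0,0,3.4],[0,0,0,0,0,0,3.4],[0,0,0,0,0,0,3.4],[0,0,0,0,0,0,3.4],[0,0,0,0,0,0,3.4],[0,0,0,0,0,0,3.4],[0,0,0,0,0,0,3.4]]]}}

```text
clock: 12.9
tcp_pos: [0.465, 0.3063, 0.0782]
ee_rot: [-1.1, 2.447, 0.273]
force: [-7.6, -7.0, 11.1]
opening: 0.0398
finger_force: 60.0
```

```bash
python3 - <<'E'
from h import *
M,t,tu,bb=load()
s=monitor.sense();print(s["opening"],M.T@(s["tcp_pos"]-t),M.T@s["force"])
a=cv2.cvtColor(vision.grab_frame("top"),4)[125:290,168:368]
b=cv2.cvtColor(vision.grab_frame("side"),4)[190:290,230:350]
r=lambda x:cv2.resize(x,(400,330),interpolation=cv2.INTER_CUBIC)
cv2.imwrite("pics/g4.png",np.hstack([r(a),r(b)]))
E
```

```text
0.03979276555649091 [0.01618673 0.00017386 0.01196722] [-3.80715989  1.0151377  14.63505239]
```

View pics/g4.png

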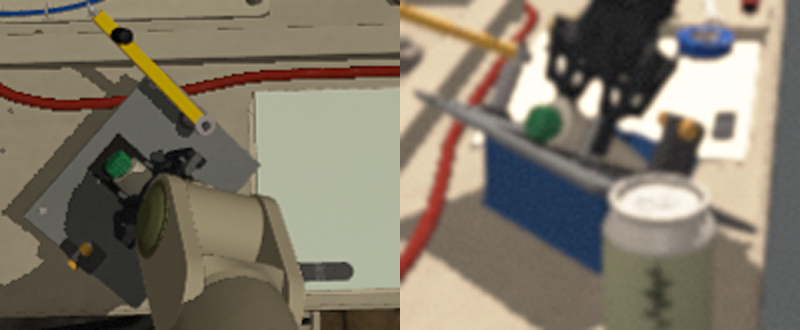

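The left panel shows the tube on the pad, cap uphill at (120,163) and centred. The right panel shows it lying along the deck. Contact is firm, so I release and retreat.

Call:
{"fn": "apply_moves", "kwargs": {"series": [[[0,0,-0.05,0,0,0,3.9],[0,0,0,0,0,0,4.1],[0,0,0,0,0,0,4.3],[0,0,0,0,0,0,4.6],[0,0,0,0,0,0,5.2],[0,0,0,0,0,0,6],[0,0,0,0,0,0,7],[0,0,-0.5,0,0,0,7],[0,0,-1.5,0,0,0,7],[0,0,-2,0,0,0,7]]], "squeeze": 20}}

```text
clock: 14.25
tcp_pos: [0.4522, 0.292, 0.1141]
ee_rot: [-1.1, 2.448, 0.273]
force: [0.3, -0.3, -0.0]
opening: 0.0697
finger_force: 0.0
```

```bash
python3 - <<'E'
from h import *
M,t,tu,b=load()
s=monitor.sense();print(s["opening"],M.T@(s["tcp_pos"]-t),s["qpos"])
p0=np.array(s["tcp_pos"])
src=(p0+M[:,2]*.13,R.from_rotvec(s["ee_rot"]))
# tool x=+deck x rotated so tool y is tangent: at bar angle b radial=(sin b,cos b); tool x=radial
def kn(a,h,r=.15):
    rad=M@[np.sin(a),np.cos(a),0]; z=-M[:,2]
    return np.column_stack([rad,np.cross(z,rad),z]), M@[.02+r*np.sin(a),-.1+r*np.cos(a),h]+t
G,p=kn(b,.16);print(p)
w=(src[1].inv()*R.from_matrix(G)).as_rotvec();print(np.degrees(w))
# force turning +z of tool (q6 increasing): 
if w[2]<0: w=w-2*np.pi*w/np.linalg.norm(w)
n=18
for i in range(n):
    Mi=src[1]*R.from_rotvec(w*i/n); d=Mi.inv().apply((p-src[0])/n)*100
    print(np.round(d,2).tolist(),np.degrees(w/n).round(2).tolist())
E
```

```text
0.06965898640276195 [0.01605384 0.0002378  0.05277258] [ 0.22500485  0.38545786  1.85517247  0.53807659  0.55937633 -2.60149538]
[0.58988458 0.2836997  0.28097798]
[ 9.41117009e-02  2.60996068e-02 -1.76830736e+02]
[-0.85, -0.6, 0.13] [-0.01, -0.0, 10.18]
[-0.95, -0.44, 0.13] [-0.01, -0.0, 10.18]
[-1.01, -0.27, 0.13] [-0.01, -0.0, 10.18]
[-1.04, -0.09, 0.13] [-0.01, -0.0, 10.18]
[-1.04, 0.1, 0.13] [-0.01, -0.0, 10.18]
[-1.01, 0.28, 0.13] [-0.01, -0.0, 10.18]
[-0.94, 0.46, 0.13] [-0.01, -0.0, 10.18]
[-0.85, 0.61, 0.13] [-0.01, -0.0, 10.18]
[-0.72, 0.75, 0.13] [-0.01, -0.0, 10.18]
[-0.58, 0.87, 0.13] [-0.01, -0.0, 10.18]
[-0.42, 0.96, 0.13] [-0.01, -0.0, 10.18]
[-0.24, 1.02, 0.13] [-0.01, -0.0, 10.18]
[-0.06, 1.04, 0.13] [-0.01, -0.0, 10.18]
[0.13, 1.04, 0.13] [-0.01, -0.0, 10.18]
[0.31, 1.0, 0.13] [-0.01, -0.0, 10.18]
[0.48, 0.93, 0.13] [-0.01, -0.0, 10.18]
[0.64, 0.83, 0.13] [-0.01, -0.0, 10.18]
[0.77, 0.7, 0.13] [-0.01, -0.0, 10.18]
```

Call:
{"fn": "apply_moves", "kwargs": {"series": [[[0,0,-4.3,0,0,0,7],[0,0,-4.3,0,0,0,7],[0,0,-4.4,0,0,0,6],[-0.85,-0.6,0.13,0,0,10.2,5],[-0.95,-0.44,0.13,0,0,10.2,4.5],[-1.01,-0.27,0.13,0,0,10.2,4],[-1.04,-0.09,0.13,0,0,10.2,4],[-1.04,0.1,0.13,0,0,10.2,4],[-1.01,0.28,0.13,0,0,10.2,4],[-0.94,0.46,0.13,0,0,10.2,4]]]}}

```text
clock: 15.5
tcp_pos: [0.4813, 0.261, 0.249]
ee_rot: [0.574, 2.775, 0.611]
force: [0.1, 0.1, -0.7]
opening: 0.0397
finger_force: 0.0
```

Call:
{"fn": "apply_moves", "kwargs": {"series": [[[-0.85,0.61,0.13,0,0,10.2,4],[-0.72,0.75,0.13,0,0,10.2,4],[-0.58,0.87,0.13,0,0,10.2,4],[-0.42,0.96,0.13,0,0,10.2,4],[-0.24,1.02,0.13,0,0,10.2,4],[-0.06,1.04,0.13,0,0,10.2,4],[0.13,1.04,0.13,0,0,10.2,4],[0.31,1.0,0.13,0,0,10.2,4],[0.48,0.93,0.13,0,0,10.2,4],[0.64,0.83,0.13,0,0,10.2,4]]]}}

```text
clock: 16.75
tcp_pos: [0.5807, 0.2812, 0.2775]
ee_rot: [-2.569, -1.327, -0.672]
force: [-0.4, -0.4, -0.1]
opening: 0.0398
finger_force: 0.0
```

```bash
cat >> h.py <<'E'
def kn(a,h,r=.15):
    M,t,_,_=load()
    rad=M@[np.sin(a),np.cos(a),0]; z=-M[:,2]
    return np.column_stack([rad,np.cross(z,rad),z]), M@[.02+r*np.sin(a),-.1+r*np.cos(a),h]+t
E
python3 - <<'E'
from h import *
M,t,tu,b=load()
s=monitor.sense();print(s["opening"],M.T@(s["tcp_pos"]-t),s["qpos"])
rows(*kn(b,.14),3,4)
a=cv2.cvtColor(vision.grab_frame("top"),4)[125:290,168:368]
b=cv2.cvtColor(vision.grab_frame("side"),4)[130:295,190:390]
r=lambda x:cv2.resize(x,(400,330),interpolation=cv2.INTER_CUBIC)
cv2.imwrite("pics/g5.png",np.hstack([r(a),r(b)]))
E
```

```text
0.039811348563141724 [ 0.16114198 -0.1029381   0.16062026] [0.15185088 0.36299426 1.31405884 0.34130557 1.10067627 0.66964182]
[0.27, 0.2, 0.69, 0.01, 0.02, 3.14, 4],
[0.28, 0.19, 0.69, 0.01, 0.02, 3.14, 4],
[0.29, 0.17, 0.69, 0.01, 0.02, 3.14, 4],
```

View pics/g5.png

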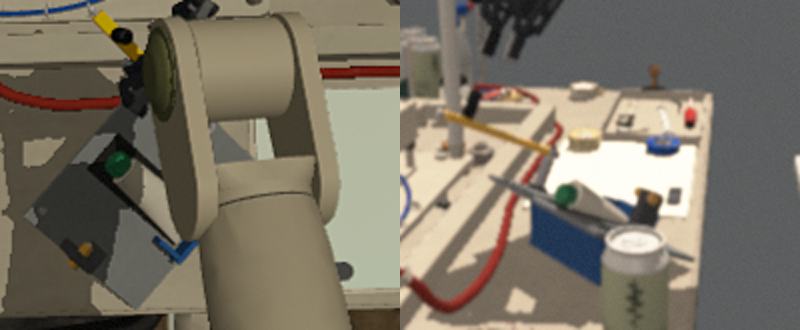

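The left panel shows the tube on the pad with its cap at (118,163), straight and centred, and the knob top at (123,36). The right panel shows the tube flat on the deck and the knob at (472,102). I compare the knob and cap predictions with these.

```bash
python3 - <<'E'
from h import *
from scipy.optimize import least_squares
M,t,tu,b=load()
s=monitor.sense()
P=[kn(b,.1)[1],kn(b,.081)[1],s["tcp_pos"],M@[.051,0,.02]+t]
print((proj("top",P)-[168,125])*2,(proj("side",P)-[190,130])*2+[400,0])
# refit b & deck shift to both views: knob top in top view, knob middle in side view
k1=np.array([123,36])/2+[168,125]; k2=np.array([72,102])/2+[190,130]
f=lambda X:np.r_[proj("top",X)[0]-k1,proj("side",X)[0]-k2]
r=least_squares(f,P[0]);print(r.x,r.fun,M.T@(r.x-t))
E
```

```text
[[127.77014084  34.12717224]
 [123.13024953  33.08120132]
 [146.09879736  46.59726785]
 [120.98628089 165.51441476]] [[475.91147317  89.15557803]
 [470.70378967 102.739874  ]
 [499.46272792  48.72760411]
 [568.53907548 190.5897165 ]]
[0.61166133 0.31166959 0.21218827] [-0.08328776 -0.30325844  0.3598775   0.08618581] [ 0.16871508 -0.10581475  0.08265648]
```

```bash
python3 - <<'E'
from h import *
b=1.61
G,p=kn(b,.135);rows(G,p,4,4)
print('-');rows(*kn(b,.081),5,4,(p,R.from_matrix(G)))
E
```

```text
[0.2, 0.09, 0.63, 0.01, 0.01, 2.21, 4],
[0.21, 0.08, 0.63, 0.01, 0.01, 2.21, 4],
[0.21, 0.07, 0.63, 0.01, 0.01, 2.21, 4],
[0.21, 0.06, 0.63, 0.01, 0.01, 2.21, 4],
-
[0.0, 0.0, 1.08, 0.0, 0.0, 0.0, 4],
[0.0, 0.0, 1.08, 0.0, 0.0, 0.0, 4],
[0.0, 0.0, 1.08, 0.0, 0.0, 0.0, 4],
[0.0, 0.0, 1.08, 0.0, 0.0, 0.0, 4],
[0.0, 0.0, 1.08, 0.0, 0.0, 0.0, 4],
```

Call:
{"fn": "apply_moves", "kwargs": {"series": [[[0.2,0.09,0.63,0,0,2.2,4],[0.21,0.08,0.63,0,0,2.2,4],[0.21,0.07,0.63,0,0,2.2,4],[0.21,0.06,0.63,0,0,2.2,4],[0,0,1.08,0,0,0,4],[0,0,1.08,0,0,0,4],[0,0,1.08,0,0,0,4],[0,0,1.08,0,0,0,4],[0,0,1.08,0,0,0,4],[0,0,0,0,0,0,4]]]}}

```text
clock: 18.1
tcp_pos: [0.6124, 0.3136, 0.2093]
ee_rot: [-2.634, -1.124, -0.642]
force: [-0.2, -0.8, -1.7]
opening: 0.0397
finger_force: 0.0
```

```bash
python3 - <<'E'
from h import *
M,t,tu,b=load()
s=monitor.sense();print(s["opening"],M.T@(s["tcp_pos"]-t),s["qpos"],M.T@s["force"])
a=cv2.cvtColor(vision.grab_frame("top"),4)[105:225,188:328]
c=cv2.cvtColor(vision.grab_frame("side"),4)[130:230,190:310]
r=lambda x:cv2.resize(x,(390,330),interpolation=cv2.INTER_CUBIC)
cv2.imwrite("pics/g6.png",np.hstack([r(a),r(c)]))
# arc rows: 1.61 -> -0.02 in 19 rows, constant turn
n=18; A=np.linspace(1.61,.0,n+1)
for i in range(n):
    G0,p0=kn(A[i],.081);G1,p1=kn(A[i+1],.081)
    print((G0.T@(p1-p0)*100).round(2),np.degrees(R.from_matrix(G0.T@G1).as_rotvec()).round(2)) if i<2 else 0
E
```

```text
0.0396738926959021 [ 0.16906269 -0.10512097  0.07921128] [0.19925604 0.49035682 1.30760679 0.34794131 0.9733188  0.82053155] [-1.47552076 -0.43193522 -1.19150125]
[-0.06 -1.34 -0.  ] [ 0.   -0.   -5.12]
[-0.06 -1.34  0.  ] [ 0.    0.   -5.12]
```

View pics/g6.png

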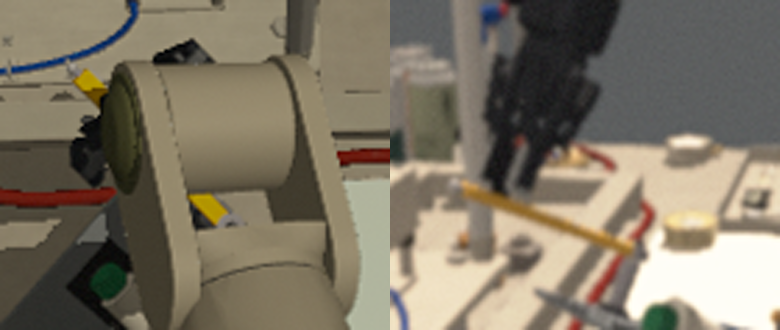

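The right panel shows the two fingers on either side of the knob position at (500-525,183), above the yellow bar. Closing lightly will confirm the knob is between them.

Call:
{"fn": "apply_moves", "kwargs": {"series": [[[0,0,0,0,0,0,3],[0,0,0,0,0,0,2.4],[0,0,0,0,0,0,2],[0,0,0,0,0,0,1.6],[0,0,0,0,0,0,1.6],[0,0,0,0,0,0,1.6],[-0.05,-1.3,0,0,0,-5,1.6],[-0.05,-1.3,0,0,0,-5,1.6],[-0.05,-1.3,0,0,0,-5,1.6],[-0.05,-1.3,0,0,0,-5,1.6]]], "squeeze": 20}}

```text
clock: 19.45
tcp_pos: [0.5698, 0.343, 0.2072]
ee_rot: [-2.454, -1.605, -0.704]
force: [-1.6, -3.4, 0.2]
opening: 0.0174
finger_force: 20.2
```

```bash
python3 - <<'E'
from h import *
M,t,tu,b=load()
s=monitor.sense();q=M.T@(s["tcp_pos"]-t);print(s["opening"],s["finger_force"],q,M.T@s["force"])
v=q-[.02,-.1,0];print("ang",np.arctan2(v[0],v[1]),"rad",np.hypot(v[0],v[1]),"toolx ang",np.arctan2(*(M.T@R.from_rotvec(s["ee_rot"]).as_matrix()[:,0])[:2]))
E
```

```text
0.017422959417960907 20.248057544231415 [ 0.16247772 -0.05374766  0.08034378] [-3.09913398 -1.05744691  1.88615047]
ang 1.2569003696644865 rad 0.1497971290983179 toolx ang 1.2561914759572803
```

Call:
{"fn": "apply_moves", "kwargs": {"series": [[[-0.06,-1.34,0,0,0,-5.1,1.6],[-0.06,-1.34,0,0,0,-5.1,1.6],[-0.06,-1.34,0,0,0,-5.1,1.6],[-0.06,-1.34,0,0,0,-5.1,1.6],[-0.06,-1.34,0,0,0,-5.1,1.6],[-0.06,-1.34,0,0,0,-5.1,1.6],[-0.06,-1.34,0,0,0,-5.1,1.6],[-0.06,-1.34,0,0,0,-5.1,1.6],[-0.06,-1.34,0,0,0,-5.1,1.6],[-0.06,-1.34,0,0,0,-5.1,1.6]]]}}

```text
clock: 20.7
tcp_pos: [0.4474, 0.3465, 0.1651]
ee_rot: [1.542, 2.534, 0.726]
force: [4.5, -3.6, -3.9]
opening: 0.0171
finger_force: 19.7
```

```bash
python3 - <<'E'
from h import *
M,t,tu,b=load()
s=monitor.sense();q=M.T@(s["tcp_pos"]-t);print(s["opening"],s["finger_force"],q,M.T@s["force"],s["qpos"])
v=q-[.02,-.1,0];a=np.arctan2(v[0],v[1]);print("ang",a,"rad",np.hypot(v[0],v[1]),"toolx ang",np.arctan2(*(M.T@R.from_rotvec(s["ee_rot"]).as_matrix()[:,0])[:2]))
rows(*kn(.05,.081),5,1.6)
rows(*kn(-.01,.081),1,1.6,(kn(.05,.081)[1],R.from_matrix(kn(.05,.08)[0])))
E
```

```text
0.017144318811260113 19.71868872642517 [0.07311647 0.0400566  0.08014177] [-1.57339276 -5.70789773 -3.56737739] [ 0.35147113  0.33817853  1.72497986  0.3620741   0.67314526 -0.36422228]
ang 0.3624915324514497 rad 0.14979055942990427 toolx ang 0.3659065741491113
[-0.14, -0.92, -0.02, -0.01, 0.01, -3.62, 1.6],
[-0.09, -0.93, -0.02, -0.01, 0.01, -3.62, 1.6],
[-0.03, -0.93, -0.02, -0.01, 0.01, -3.62, 1.6],
[0.03, -0.93, -0.02, -0.01, 0.01, -3.62, 1.6],
[0.09, -0.93, -0.02, -0.01, 0.01, -3.62, 1.6],
[-0.03, -0.9, -0.0, 0.0, 0.0, -3.44, 1.6],
```

Call:
{"fn": "apply_moves", "kwargs": {"series": [[[-0.03,-0.93,0,0,0,-3.6,1.6],[-0.03,-0.93,0,0,0,-3.6,1.6],[-0.03,-0.93,0,0,0,-3.6,1.6],[-0.03,-0.93,0,0,0,-3.6,1.6],[-0.03,-0.93,0,0,0,-3.6,1.6],[-0.02,-0.45,0,0,0,-1.7,1.6],[0,-0.45,0,0,0,-1.7,1.6],[0,0,0,0,0,0,1.6],[0,0,0,0,0,0,1.6],[0,0,0,0,0,0,1.6]]]}}

```text
clock: 21.95
tcp_pos: [0.4091, 0.318, 0.1403]
ee_rot: [1.023, 2.703, 0.674]
force: [4.7, 5.8, -3.7]
opening: 0.0174
finger_force: 20.4
```

```bash
python3 - <<'E'
from h import *
M,t,tu,b=load()
s=monitor.sense();q=M.T@(s["tcp_pos"]-t);print(s["opening"],s["finger_force"],q,M.T@s["force"],s["qpos"])
v=q-[.02,-.1,0];a=np.arctan2(v[0],v[1]);print("ang",a,"rad",np.hypot(v[0],v[1]))
E
```

```text
0.01739495705516856 20.439535081386566 [0.02031248 0.04971318 0.08018708] [ 4.86599285  0.33933458 -6.72917413] [ 0.3163403   0.30660683  1.88110568  0.45364397  0.56889393 -0.86816903]
ang 0.0020872077106536724 rad 0.1497135076480627
```

Call:
{"fn": "apply_moves", "kwargs": {"series": [[[0,-0.15,0,0,0,0,1.6],[0,-0.1,0,0,0,0,1.6],[0,0,0,0,0,0,1.6],[0,0,0,0,0,0,1.6],[0,0.15,0,0,0,0,1.6],[0,0,0,0,0,0,2.2],[0,0,0,0,0,0,2.8],[0,0,0,0,0,0,3.6],[0,0,0,0,0,0,4],[0,0,0,0,0,0,4]]]}}

```text
clock: 23.2
tcp_pos: [0.4074, 0.3169, 0.1396]
ee_rot: [1.022, 2.705, 0.672]
force: [-0.1, -0.5, -0.3]
opening: 0.0397
finger_force: 0.0
```

Call:
{"fn": "apply_moves", "kwargs": {"series": [[[0,0,-1,0,0,0,4],[0,0,-2,0,0,0,4],[0,0,-3,0,0,0,4],[0,0,-4,0,0,0,4],[0,0,-4,0,0,0,4],[-4,0,-2,0,0,0,4],[-5,0,0,0,0,0,4],[-5,0,0,0,0,0,4],[-5,0,0,0,0,0,4],[0,0,0,0,0,0,4]]]}}

```text
clock: 24.45
tcp_pos: [0.5018, 0.1328, 0.2813]
ee_rot: [1.027, 2.703, 0.671]
force: [-0.3, 0.7, 0.5]
opening: 0.0401
finger_force: 0.0
```

```bash
python3 - <<'E'
from h import *
M,t,tu,b=load()
s=monitor.sense();print(s["clock"],s["tcp_pos"])
a=cv2.cvtColor(vision.grab_frame("top"),4)[125:290,168:368]
c=cv2.cvtColor(vision.grab_frame("side"),4)[170:290,220:365]
r=lambda x:cv2.resize(x,(400,330),interpolation=cv2.INTER_CUBIC)
cv2.imwrite("pics/g7.png",np.hstack([r(a),r(c)]))
P=[kn(0,.1)[1],kn(0,.062,.188)[1],M@[.051,0,.02]+t]
print((proj("top",P)-[168,125])*2,(proj("side",P)-[220,170])*[400/145,2.75]+[400,0])
E
```

```text
24.45 [0.50183995 0.13282458 0.28125581]
[[130.25621003 228.89383842]
 [ 99.72560125 246.52025174]
 [120.98628089 165.51441476]] [[636.57690316  95.52050978]
 [649.19257178 144.99429388]
 [549.70906962 152.06086019]]
```

View pics/g7.png

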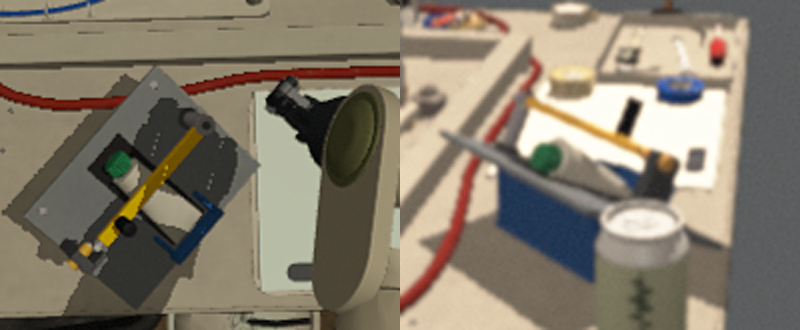

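The left panel shows the bar across the tube with its tip in the catch at about (85,253) and the knob at (125,227), close to the shut prediction. The tube is straight, with its cap at (118,163) and its crimp at the ledge. The robot is clear of everything, so I hand in.

```bash
python3 -c "
from cell import close_job
print(close_job())"
```

```text
the job is handed in; nothing more can be done
None
```

I handed the job in at about 24.5 s of the 48 s allowed; no verdict came back. In the last pictures the tube lies straight on the pad with its cap uphill and its crimp at the ledge. The keeper bar measured about 0.002 rad before a last push home and sits in its catch. The robot is clear and touched no bystander.

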